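# Cap the two lens barrels on the repair bench

### The arm

A 7-joint arm with a two-finger parallel gripper is mounted at the origin on the work surface. World frame = base frame: x ahead of the robot, y to its left, z up, the work surface at z = 0. Lengths are in m, angles in rad, forces in N, time in s.
With the tool pointing down it reaches from about 0.4 to 0.85 m from the base axis. Payload 4.5 kg.
Tool frame: the origin (TCP) lies at the very end of the fingers, on their centre line; the grasp point (between the pads) lies 19 mm behind it; z points along the fingers, y is the direction in which the jaws open and shut (so a half turn about z gives the same grasp; the last joint's range is limited). The gripper opens to 88 mm and grips with 3 to 60 N. Pads are 18 mm wide; open, the fingers measure 123 mm over their backs; the gripper's body (75 mm by 187 mm) begins 45 mm behind the grasp point.
Start: joints at [-1.117, 0.689, -0.195, 1.565, 0.157, 0.902, -0.215], TCP at [0.255, 0.571, 0.239] pointing down, gripper open.
Joint ranges: [-3.01, 3.01], [-0.46, 2.08], [-1.47, 1.51], [0.13, 2.56], [-1, 4.14], [0.04, 2.09], [-2.66, 2.66]. Speed limits (rad/s): [2.57, 2.57, 3.14, 3.14, 3.14, 3.14, 3.14].

### API

Orientations are given as a unit quaternion [x, y, z, w].
In Python, from plant import telemetry, imaging, r gives the robot as it stands.
- The arm moves only by the shell command python3 -m creep 'ROWS' [FORCE]. ROWS is JSON, a list of rows, each a list of 5 numbers: the closure in counts, from 0 (fully open) to 255 (shut), then the shift along the tool's x, y, z in m, then the turn about the tool's z in degrees. In form: [[fingers, x, y, z, yaw], ...]. A call has 1 to 10 rows; each row is the pose to reach, as a shift and turn from the pose commanded when the call began, along the tool's axes at that moment; what a row does not reach only later rows make up. A row lasts 1/8 s, in which the tool goes at most 62.5 mm and 10.7 degrees, less where a joint would pass 70% of its speed; a pose out of reach is approached as far as the arm can. A call with a gripper value outside its range is refused whole. The fingers move at their own pace and stop on an object; FORCE is the grip in N (left out, the last holds). Time passes only in rows, so rows that repeat a pose let the fingers close. It gives the time, the measured TCP pose, the force and the opening at its end, in the units of the state.
- telemetry.get_state(): the state, without advancing time (a new reading comes with each control period).
- imaging.snapshot(name): name is "scene" or "top" or "wrist"; returns a dict with "image" (420x560x3 uint8, blue, green, red), "camera_matrix" (3x3 intrinsics, pixels), "R" (3x3) and "t" (3): a world point X has camera coordinates R X + t; the wrist camera has in their place "hand_eye" (4x4, takes a point from camera to tool coordinates, whose origin is the TCP and whose axes are the flange's). Camera axes: x right, y down, z forward; pixel columns grow to the right and rows downward; lengths in m; the calibration is good to about 2 mm. A picture is of the moment at which its call begins: read the wrist's pose just before it. There is no depth.
- r.finish_job(): hands the job in, once; it reports no verdict.
Trained networks look in a picture, given as the dict that the camera call returned (one of the last four; its "shot" number tells which), for a name from the list of things; names that differ only in an ending like _2 or _b are one class to them, and where a whole thing is asked for, a point or a joint stands for the part that bears it (a point fixed in the world has none). Each returns a list of dicts, best first, with "score" (0 to 1); they miss things now and then, are a little off and sometimes report something else, mostly with a low value. They report only what shows in the picture. A call takes as long as a camera call. They do not tell look-alikes from the thing itself.
- imaging.boxes_of(picture, target): "rect" ([left, top, right, bottom] in pixels, round what is visible of it).
- imaging.trace(picture, target): "pixels" (420x560 bool, what is visible of it) and "rect" ([left, top, right, bottom] in pixels, round what is visible of it).
- imaging.place_of(picture, target): "location" ([row, column] in pixels: a listed point, or the origin of a listed thing).
The state is a dict: "clock": time; "q": joint angles; "qd": joint speeds; "joint_torque": joint torques, N m; "tool_pos": TCP position; "eef_rot": TCP orientation; "contact_force": force on the tool from outside, world axes, zero at the start; "moment": the same for the moment, N m; "opening": opening from 0.0 (shut) to 1.0 (fully open).
Only numpy, scipy, OpenCV 4.12 (cv2) and the standard library are available. Lean on these libraries where they do the work, as an engineer would, in place of code of your own. Each camera call takes 0.05 s, during which the arm holds its last target.

### The job

Two lens barrels stand open on the repair bench. Close each with the dust cap of its size: the wide cap over the neck of the wide barrel, the narrow cap over the neck of the narrow barrel, each pushed down level until it sits fully home. Leave the barrels standing upright where they are, and let go of the caps.

Things in the scene. Friction and masses are not known exactly. Their poses are not given: they have to be found in the camera images.
- wide_barrel_top (a point): Centre of the neck's top face, 92 mm above the bench, of the wide lens barrel: loose, about 0.65 kg, standing upright; a light-grey cylinder 80 mm across and 62 high with a black ribbed ring, and on its flat shoulder a bare-metal neck 44 mm across and 30 high whose top 6 mm tapers to 32 mm and ends in a dark glass disc. z points up.
- narrow_barrel_top (a point): Centre of the neck's top face, 85 mm above the bench, of the narrow lens barrel: loose, about 0.45 kg, standing upright; same look, but the cylinder is 60 mm across and 55 high, and the neck 26 mm across and 30 high, its top 6 mm tapering to 18 mm. z points up.
- wide_cap_mid (a point): Centre (12 mm above lower edge) of the wide cap: black, round, 58 mm across, 24 high, 35 g, lying mouth down. Top closed, 4 mm thick; hollow below, 52 mm across, 20 deep. Home: top rests on the neck's top face, centre 8 mm below that face, lower edge 10 mm above the shoulder. The black spacer ring of like width, 18 mm high, open right through, is not a cap. z points up.
- narrow_cap_mid (a point): Centre (12 mm above lower edge) of the narrow cap: black, round, 40 mm across, 24 high, 22 g, lying mouth down. Top closed, 4 mm thick; hollow below, 34 mm across, 20 deep. Home: top rests on the neck's top face, centre 8 mm below that face, lower edge 10 mm above the shoulder. z points up.
There are look-alikes about, which are no part of the job. Leave any orange or purple look-alike of the part that bears wide_barrel_top alone.

How it is judged:
By the outcome, as a careful person would: the job done as asked, in the order asked, and still so for the second after the job is handed in, with the robot touching nothing.
It also fails if it takes over 59 s, if anything falls off the work surface, if the arm or the gripper's body presses on something with over 40 N, if the wrist force passes 120 N, or if a joint passes its speed limit or range.

## Working session

There is one attempt and no reset: what is moved stays moved. The work goes in short steps, Python scripts to look and compute and a shell command to move; the robot and the scene stay as the last step left them, time stands still between calls to the robot, and variables do not carry over. Pictures are saved under pics/ and viewed, and the job is handed in when it is done.

```bash
ls; mkdir -p pics; python3 - <<'E'
from plant import telemetry, imaging, r
import cv2
print(telemetry.get_state())
for n in ("scene","top"):
    p=imaging.snapshot(n); cv2.imwrite(f"pics/{n}0.png",p["image"])
    print(n,p["camera_matrix"],p["R"],p["t"])
    for t in ("wide_barrel_top","narrow_barrel_top","wide_cap_mid","narrow_cap_mid"):
        print(t,[(d["location"],round(d["score"],2)) for d in imaging.place_of(p,t)],[(d["rect"],round(d["score"],2)) for d in imaging.boxes_of(p,t)])
E
```

```text
pics
{'clock': 0.0, 'q': array([-1.11724751,  0.68998612, -0.19452573,  1.56637988,  0.157324  ,
        0.90248736, -0.2150701 ]), 'qd': array([-7.84207672e-04, -5.78321140e-05, -1.36101311e-03,  5.45430058e-05,
        3.46103311e-04, -2.42304674e-04,  2.94390511e-04]), 'joint_torque': array([ 8.05961122e-05, -5.27566373e+01, -1.26691192e+00, -1.53425556e+01,
       -5.25793014e-02,  6.59059049e-03,  1.74836568e-04]), 'tool_pos': array([0.25448775, 0.57013121, 0.23789945]), 'eef_rot': array([ 2.08267208e-01,  9.78071521e-01, -9.24631495e-04, -1.22058685e-04]), 'contact_force': array([ 0.54419564,  0.12840772, -0.92982149]), 'moment': array([ 0.01425099, -0.02776395, -0.02545942]), 'opening': 1.001313558571554}
scene [[399.86650592   0.         277.7251318 ]
 [  0.         399.86650592 213.7268093 ]
 [  0.           0.           1.        ]] [[ 0.32875499  0.94441032  0.00304839]
 [ 0.73897767 -0.25523004 -0.62351393]
 [-0.58807496  0.20723602 -0.78180629]] [-0.21612481 -0.39473377  1.24214327]
wide_barrel_top [([223.6, 417.2], 0.97), ([158.1, 366.0], 0.76), ([271.8, 326.1], 0.73)] 
[... 534 characters left out ...]
03 -9.99992924e-01  3.62169016e-03]
 [-9.82579313e-01  3.27124121e-04 -1.85843448e-01]
 [ 1.85840948e-01 -3.74777198e-03 -9.82572693e-01]] [0.02704525 0.59514554 0.87322436]
wide_barrel_top [([187.9, 224.3], 0.86), ([239.3, 168.9], 0.82), ([132.7, 265.7], 0.8), ([148.6, 168.1], 0.67), ([281.8, 223.2], 0.22)] [([207.9, 175.6, 244.9, 211.4], 0.95), ([152.5, 141.7, 197.0, 182.8], 0.93), ([154.7, 223.1, 196.2, 263.0], 0.92), ([248.1, 120.6, 287.3, 161.1], 0.66)]
narrow_barrel_top [([283.1, 220.2], 0.65)] [([208.5, 269.4, 242.7, 296.5], 0.95)]
wide_cap_mid [([201.0, 372.3], 0.55)] [([358.0, 188.1, 386.1, 213.6], 0.89)]
narrow_cap_mid [([290.8, 377.5], 0.85)] [([366.9, 280.9, 388.8, 297.1], 0.64)]
```

View pics/scene0.png

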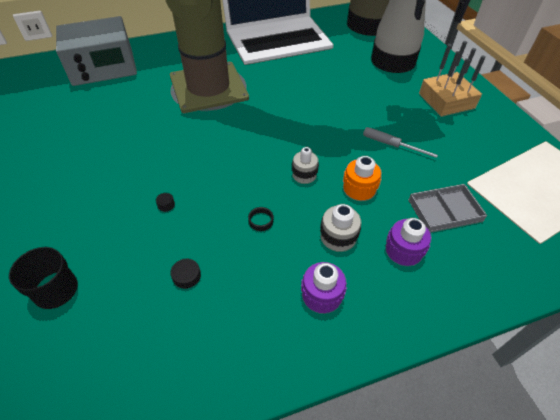

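View pics/top0.png

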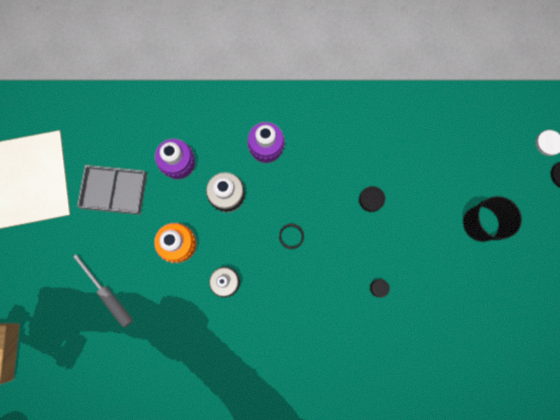

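The grey wide barrel is at scene (340,228), top (225,190), and the grey narrow barrel at scene (305,165), top (223,282). The wide cap is at top (372,199), the narrow cap at top (380,288), and the open ring at top (291,236). The orange and purple barrels are look-alikes.

```bash
cat > h.py <<'E'
import numpy as np, cv2
from plant import telemetry, imaging, r
from scipy.spatial.transform import Rotation as Ro
def onplane(K,R,t,u,v,z):
    d=R.T@np.linalg.solve(K,[u,v,1.]); c=-R.T@t
    return c+d*(z-c[2])/d[2]
def wristRt(p,s):
    T=np.eye(4); T[:3,:3]=Ro.from_quat(s["eef_rot"]).as_matrix(); T[:3,3]=s["tool_pos"]
    M=np.linalg.inv(T@np.array(p["hand_eye"])); return M[:3,:3],M[:3,3]
def toTool(s,P):
    return Ro.from_quat(s["eef_rot"]).as_matrix().T@(np.array(P)-s["tool_pos"])
Z=dict(wide_barrel_top=.092,narrow_barrel_top=.085,wide_cap_mid=.012,narrow_cap_mid=.012)
E
python3 - <<'E'
from h import *
s=telemetry.get_state()
P={"top":{}, "scene":{}}
for n in ("scene","top"):
    p=imaging.snapshot(n)
    for t,z in Z.items():
        for d in imaging.place_of(p,t):
            print(n,t,round(d["score"],2),np.round(d["location"]),onplane(p["camera_matrix"],p["R"],p["t"],d["location"][1],d["location"][0],z).round(4))
p=imaging.snapshot("wrist");print(p["hand_eye"],p["camera_matrix"]);cv2.imwrite("pics/w0.png",p["image"])
E
```

```text
scene wide_barrel_top 0.82 [270. 326.] [0.7696 0.0536 0.092 ]
scene wide_barrel_top 0.78 [162. 364.] [0.5388 0.2482 0.092 ]
scene wide_barrel_top 0.69 [223. 415.] [0.7275 0.2656 0.092 ]
scene wide_barrel_top 0.61 [208. 344.] [0.6463 0.1476 0.092 ]
scene narrow_barrel_top 0.8 [152. 306.] [0.4577 0.1383 0.085 ]
scene narrow_cap_mid 0.73 [202. 162.] [ 0.4356 -0.2093  0.012 ]
top wide_barrel_top 0.97 [189. 221.] [0.6425 0.1463 0.092 ]
top wide_barrel_top 0.83 [133. 265.] [0.7706 0.0524 0.092 ]
top wide_barrel_top 0.82 [238. 168.] [0.5376 0.2543 0.092 ]
top wide_barrel_top 0.81 [152. 169.] [0.727  0.2615 0.092 ]
top narrow_barrel_top 0.69 [282. 223.] [0.4457 0.1376 0.085 ]
top wide_cap_mid 0.61 [200. 370.] [ 0.636  -0.1906  0.012 ]
[[ 6.76878961e-04 -9.66979295e-01 -2.54854048e-01  6.59423123e-02]
 [ 9.99999771e-01  6.53585783e-04  1.76080728e-04  9.63404844e-04]
 [-3.69743544e-06 -2.54854108e-01  9.66979515e-01 -1.46265231e-01]
 [ 0.00000000e+00  0.00000000e+00  0.00000000e+00  1.00000000e+00]] [[296.30532564   0.         282.16490332]
 [  0.         296.30532564 207.88972617]
 [  0.           0.           1.        ]]
```

View pics/w0.png

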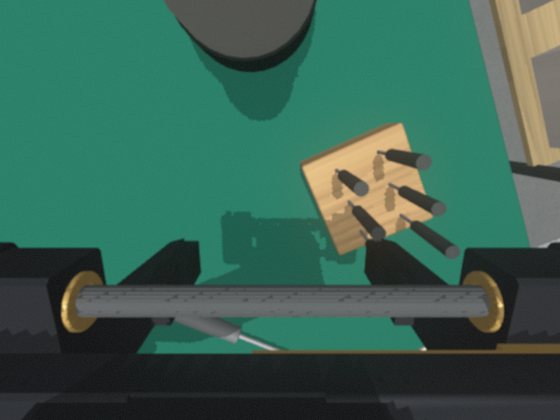

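```bash
python3 -m creep '[[0,-0.04,-0.033,0,0],[0,-0.085,-0.07,0,0],[0,-0.13,-0.107,0,0],[0,-0.176,-0.144,0,0],[0,-0.222,-0.181,0,0],[0,-0.268,-0.218,0,0],[0,-0.314,-0.255,0,0],[0,-0.36,-0.292,0,0],[0,-0.406,-0.329,0,0],[0,-0.452,-0.366,0,0]]'; python3 -m creep '[[0,-0.045,-0.038,0.01,0],[0,-0.09,-0.076,0.02,0],[0,-0.135,-0.114,0.03,0],[0,-0.18,-0.15,0.04,0],[0,-0.207,-0.173,0.05,0],[0,-0.207,-0.173,0.05,0],[0,-0.207,-0.173,0.05,0]]'
cat >> h.py <<'E'
def wlook(name,targets):
    s=telemetry.get_state(); p=imaging.snapshot("wrist"); cv2.imwrite(f"pics/{name}.png",p["image"])
    R,t=wristRt(p,s)
    print("tcp",s["tool_pos"].round(4),s["eef_rot"].round(4),"q",s["q"].round(2),"t",s["clock"],"F",s["contact_force"].round(2),"op",round(s["opening"],3))
    for T in targets:
        for d in imaging.place_of(p,T):
            v,u=d["location"]; X=onplane(p["camera_matrix"],R,t,u,v,Z[T]); print(T,"pt",round(d["score"],2),(round(u),round(v)),X.round(4),"tool",toTool(s,X).round(4))
        for d in imaging.trace(p,T):
            m=d["pixels"].astype(np.uint8); c,_=cv2.findContours(m,cv2.RETR_EXTERNAL,cv2.CHAIN_APPROX_NONE)
            c=max(c,key=cv2.contourArea); e=cv2.fitEllipse(c) if len(c)>5 else None
            print(T,"mask",round(d["score"],2),np.round(d["rect"]),m.sum(),e)
    return s,p,R,t
E
python3 - <<'E'
from h import *
wlook("w1",["wide_cap_mid"])
E
```

```text
clock: 2.7
tool_pos: [0.5193, 0.0506, 0.239]
eef_rot: [0.208, 0.978, 0.0, 0.0]
contact_force: [0.4, -0.2, -0.4]
opening: 1.002
clock: 3.58
tool_pos: [0.6367, -0.1885, 0.1887]
eef_rot: [0.208, 0.978, 0.001, -0.0]
contact_force: [0.4, 0.7, -0.1]
opening: 1.0
tcp [ 0.6367 -0.1885  0.1887] [ 2.078e-01  9.782e-01  7.000e-04 -3.000e-04] q [ 0.36  0.81 -0.27  1.48  0.25  0.89  1.16] t 3.575 F [ 0.35  0.7  -0.09] op 1.0
wide_cap_mid pt 0.77 (276, 195) [ 0.638  -0.1954  0.012 ] tool [-0.0041 -0.006   0.1767]
wide_cap_mid mask 0.95 [250. 166. 307. 226.] 2381 ((279.2618713378906, 195.11427307128906), (53.447566986083984, 54.91114044189453), 16.302776336669922)
```

```bash
ls pics
```

```text
scene0.png
top0.png
w0.png
w1.png
```

View pics/w1.png

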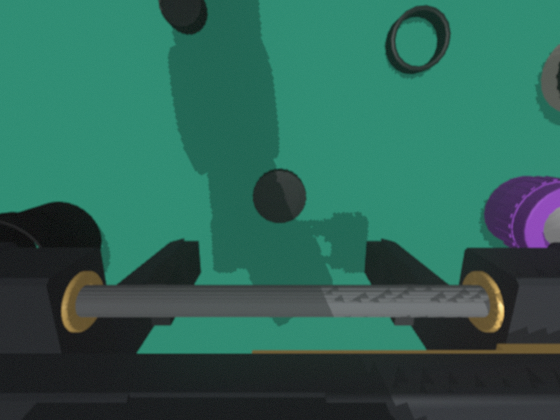

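The wide cap is at (279,195), almost under the tool. I'll descend and grip it.

```bash
python3 -m creep '[[0,-0.004,-0.004,0.05,0],[0,-0.004,-0.004,0.1,0],[0,-0.004,-0.004,0.14,0],[0,-0.004,-0.004,0.165,0],[0,-0.004,-0.004,0.18,0],[0,-0.004,-0.004,0.183,0],[0,-0.004,-0.004,0.183,0]]' ; python3 - <<'E'
from h import *
wlook("w2",["wide_cap_mid"])
E
python3 -m creep '[[120,0,0,0,0],[120,0,0,0,0],[160,0,0,0,0],[255,0,0,0,0],[255,0,0,0,0],[255,0,0,0,0]]' 20
```

```text
clock: 4.6
tool_pos: [0.6396, -0.1952, 0.0067]
eef_rot: [0.208, 0.978, 0.0, 0.001]
contact_force: [0.1, 0.6, 0.8]
opening: 1.0
tcp [ 0.6396 -0.1952  0.0067] [2.082e-01 9.781e-01 1.000e-04 8.000e-04] q [ 0.33  1.05 -0.21  1.54  0.33  0.58  1.1 ] t 4.6 F [0.12 0.55 0.78] op 1.0
wide_cap_mid pt 0.82 (284, 260) [ 0.6393 -0.1931  0.012 ] tool [ 0.0012  0.0017 -0.0053]
wide_cap_mid mask 0.9 [225. 202. 347. 325.] 8439 ((286.0997619628906, 248.0318603515625), (88.17903137207031, 126.11775970458984), 90.2374496459961)
clock: 5.5
tool_pos: [0.639, -0.1952, 0.0058]
eef_rot: [0.208, 0.978, 0.0, 0.0]
contact_force: [0.2, 0.1, 2.6]
opening: 0.659
```

View pics/w2.png

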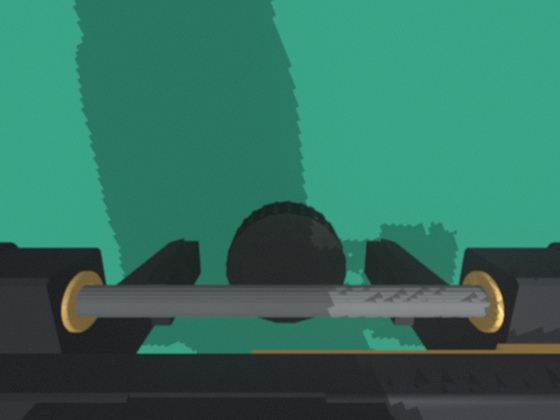

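Gripped at 58 mm, as expected. I'll lift and stop 100 mm short of the wide barrel to measure it with the wrist camera.

```bash
python3 -m creep '[[255,0,0,-0.03,0],[255,0,0,-0.08,0],[255,0,0.02,-0.13,0],[255,0.005,0.07,-0.155,0],[255,0.012,0.13,-0.155,0],[255,0.02,0.19,-0.155,0],[255,0.028,0.25,-0.155,0],[255,0.034,0.3,-0.155,0],[255,0.034,0.315,-0.155,0],[255,0.034,0.315,-0.155,0]]' ; python3 - <<'E'
from h import *
wlook("w3",["wide_barrel_top","wide_cap_mid"])
E
```

```text
clock: 6.75
tool_pos: [0.736, 0.1064, 0.1601]
eef_rot: [0.208, 0.978, -0.0, -0.0]
contact_force: [-0.9, -1.0, -0.7]
opening: 0.66
tcp [0.736  0.1064 0.1601] [ 2.078e-01  9.782e-01 -4.000e-04 -3.000e-04] q [-0.11  0.95 -0.22  1.21  0.21  1.01  0.8 ] t 6.75 F [-0.91 -0.97 -0.73] op 0.66
wide_barrel_top pt 0.9 (486, 123) [0.7296 0.2653 0.092 ] tool [0.0703 0.1426 0.068 ]
wide_barrel_top pt 0.65 (281, 88) [0.6506 0.1448 0.092 ] tool [0.0936 0.0004 0.0682]
wide_barrel_top mask 0.96 [209. 203. 259. 242.] 762 ((229.79591369628906, 223.59559631347656), (19.346426010131836, 54.44544982910156), 53.07667541503906)
wide_barrel_top mask 0.95 [232.  38. 334. 149.] 8902 ((282.187744140625, 90.91545867919922), (101.69731140136719, 109.63721466064453), 0.8075627684593201)
wide_barrel_top mask 0.71 [386.  69. 510. 175.] 10167 ((448.1266174316406, 123.19843292236328), (100.93269348144531, 126.37213897705078), 73.04761505126953)
wide_cap_mid mask 0.61 [221. 202. 342. 327.] 8222 ((282.39910888671875, 248.84278869628906), (85.8821792602539, 125.51219940185547), 91.01422119140625)
```

View pics/w3.png

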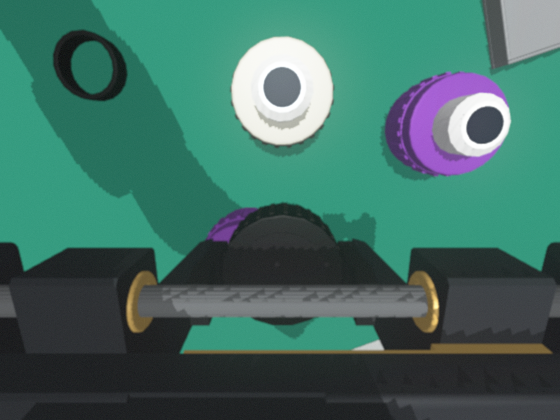

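The grey wide barrel is centred at (282,88). The held cap's top is at about (282,263). I'll fit both precisely.

```bash
python3 - <<'E'
from h import *
s=telemetry.get_state(); p=imaging.snapshot("wrist"); R,t=wristRt(p,s); K=p["camera_matrix"]
g=p["image"].max(axis=2)
sub=g[40:150,232:334]
m=((sub<90)).astype(np.uint8); n,l,st,ce=cv2.connectedComponentsWithStats(m)
for i in range(1,n):
    if st[i,4]>300: print("disc",ce[i]+[232,40],st[i]); X=onplane(K,R,t,*(ce[i]+[232,40]),.092); print(toTool(s,X).round(4),X.round(4))
m=(sub>130).astype(np.uint8);c,_=cv2.findContours(m,cv2.RETR_EXTERNAL,cv2.CHAIN_APPROX_NONE);c=max(c,key=cv2.contourArea);e=cv2.fitEllipse(cv2.convexHull(c))
print(e); u,v=np.array(e[0])+[232,40]; print("shoulder",toTool(s,onplane(K,R,t,u,v,.062)).round(4))
# cap predicted rim outlines for dx
M=np.linalg.inv(np.array(p["hand_eye"]))
for dx in (-.004,0,.004,.008):
    for z in (-.0182,.0058):
        a=np.linspace(0,2*np.pi,200);P=np.c_[dx+.029*np.cos(a),.029*np.sin(a),0*a+z]
        q=(M[:3,:3]@P.T).T+M[:3,3]; uv=(K@q.T).T; uv=uv[:,:2]/uv[:,2:]
        print(dx,z,uv.min(0).round(1),uv.max(0).round(1))
cv2.imwrite("pics/w3c.png",cv2.resize(np.clip(p["image"][180:340,200:360].astype(float)*3,0,255).astype(np.uint8),None,fx=3.5,fy=3.5))
E
```

```text
Traceback (most recent call last):
cv2.error: OpenCV(4.12.0) /io/opencv/modules/imgproc/src/shapedescr.cpp:361: error: (-201:Incorrect size of input array) There should be at least 5 points to fit the ellipse in function 'fitEllipseNoDirect'
```

```bash
python3 - <<'E'
from h import *
s=telemetry.get_state(); p=imaging.snapshot("wrist"); R,t=wristRt(p,s); K=p["camera_matrix"]
cv2.imwrite("pics/w4.png",p["image"])
im=p["image"].astype(int); sub=im[38:150,232:334]
print(sub[50,::8].tolist())
hsv=cv2.cvtColor(p["image"],cv2.COLOR_BGR2HSV)[38:150,232:334]
m=((hsv[...,1]<90)&(hsv[...,2]>140)).astype(np.uint8);c,h=cv2.findContours(m,cv2.RETR_CCOMP,cv2.CHAIN_APPROX_NONE)
for k in c:
    if cv2.contourArea(k)>200:
        (u,v),ax,a=cv2.fitEllipse(cv2.convexHull(k)); u+=232;v+=38
        print(cv2.contourArea(k),(u,v),ax,a,[toTool(s,onplane(K,R,t,u,v,z)).round(4) for z in (.092,.062)])
M=np.linalg.inv(np.array(p["hand_eye"]))
for dx in (-.004,0,.004,.008):
    for z in (-.0182,.0058):
        a=np.linspace(0,2*np.pi,200);P=np.c_[dx+.029*np.cos(a),.029*np.sin(a),0*a+z]
        q=(M[:3,:3]@P.T).T+M[:3,3]; uv=(K@q.T).T; uv=uv[:,:2]/uv[:,2:]
        print(dx,z,uv.min(0).round(1),uv.max(0).round(1))
cv2.imwrite("pics/w4c.png",cv2.resize(np.clip(p["image"][180:340,200:360].astype(float)*3,0,255).astype(np.uint8),None,fx=3.5,fy=3.5))
E
```

```text
[[119, 140, 77], [240, 246, 245], [242, 247, 247], [241, 243, 241], [255, 255, 255], [130, 122, 112], [133, 124, 115], [132, 123, 115], [127, 121, 112], [254, 254, 252], [238, 239, 238], [238, 244, 244], [237, 244, 243]]
8497.5 (284.3782501220703, 88.16092300415039) (102.93386840820312, 108.93728637695312) 1.6067874431610107 [array([0.0933, 0.0024, 0.0688]), array([0.0971, 0.0027, 0.0988])]
1114.5 (284.59154891967773, 84.62675476074219) (37.052490234375, 39.686336517333984) 179.49313354492188 [array([0.0955, 0.0026, 0.0688]), array([0.0996, 0.0028, 0.0988])]
-0.004 -0.0182 [219.3 223.2] [340.8 333.2]
-0.004 0.0058 [228.2 209.5] [332.5 305.8]
0 -0.0182 [218.9 214.8] [341.2 326.3]
0 0.0058 [227.8 202.2] [332.8 299.7]
0.004 -0.0182 [218.4 206.1] [341.7 319.3]
0.004 0.0058 [227.5 194.7] [333.2 293.5]
0.008 -0.0182 [217.9 197.4] [342.1 312.3]
0.008 0.0058 [227.2 187.2] [333.5 287.2]
```

View pics/w4c.png

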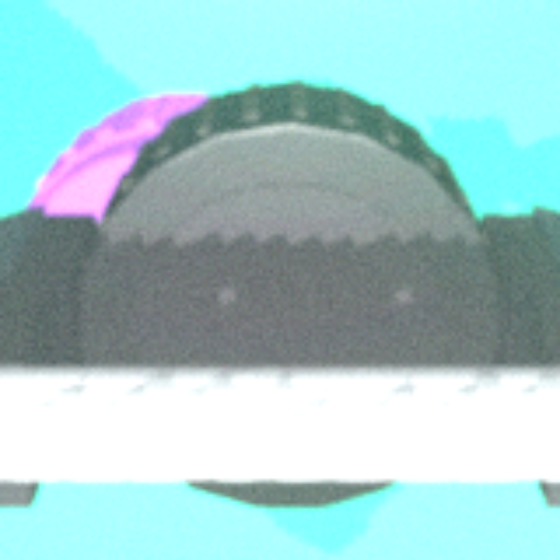

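```bash
cat >> h.py <<'E'
def disc(name,roi,zs):
    s=telemetry.get_state(); p=imaging.snapshot("wrist"); R,t=wristRt(p,s); K=p["camera_matrix"]
    cv2.imwrite(f"pics/{name}.png",p["image"]); x0,y0,x1,y1=roi
    hsv=cv2.cvtColor(p["image"],cv2.COLOR_BGR2HSV)[y0:y1,x0:x1]
    m=((hsv[...,1]<90)&(hsv[...,2]>140)).astype(np.uint8);c,h=cv2.findContours(m,cv2.RETR_CCOMP,cv2.CHAIN_APPROX_NONE)
    print(s["tool_pos"].round(4),s["clock"])
    for k in c:
        if cv2.contourArea(k)>100:
            (u,v),ax,a=cv2.fitEllipse(cv2.convexHull(k)); u+=x0;v+=y0
            print(cv2.contourArea(k),(round(u,1),round(v,1)),np.round(ax,1),[(toTool(s,X).round(4),X.round(4)) for z in zs for X in [onplane(K,R,t,u,v,z)]])
E
python3 -c "
from h import *
disc('w5',(232,36,336,150),(.092,.062))"
```

```text
[0.7362 0.1044 0.1609] 7.1
8615.5 (283.7, 88.5) [103.1 108.6] [(array([0.0931, 0.002 , 0.0688]), array([0.6521, 0.1442, 0.092 ])), (array([0.0969, 0.0021, 0.0988]), array([0.6487, 0.1459, 0.062 ]))]
1106.5 (283.9, 85.1) [36.8 39.7] [(array([0.0952, 0.0021, 0.0688]), array([0.6502, 0.1452, 0.092 ])), (array([0.0993, 0.0023, 0.0988]), array([0.6465, 0.147 , 0.062 ]))]
```

```bash
python3 -m creep '[[255,0.045,0.001,0,0],[255,0.085,0.002,0,0],[255,0.096,0.002,0.02,0],[255,0.096,0.002,0.04,0],[255,0.096,0.002,0.05,0],[255,0.096,0.002,0.05,0],[255,0.096,0.002,0.05,0]]' ; python3 - <<'E'
from h import *
wlook("w6",["wide_barrel_top"])
p=imaging.snapshot("scene"); cv2.imwrite("pics/s6.png",cv2.resize(p["image"][160:270,280:450],None,fx=4,fy=4))
E
```

```text
clock: 8.02
tool_pos: [0.6502, 0.1469, 0.111]
eef_rot: [0.209, 0.978, 0.0, 0.001]
contact_force: [0.1, -0.5, -0.7]
opening: 0.658
tcp [0.6502 0.1469 0.111 ] [2.088e-01 9.780e-01 3.000e-04 6.000e-04] q [-0.19  0.9  -0.2   1.53  0.24  0.73  0.66] t 8.025 F [ 0.11 -0.54 -0.68] op 0.658
wide_barrel_top mask 0.9 [292.   0. 435.  72.] 7641 ((356.86224365234375, 29.9715576171875), (75.25393676757812, 145.6898956298828), 84.67887115478516)
wide_barrel_top mask 0.84 [204. 316. 287. 350.] 2239 ((242.31784057617188, 335.1866149902344), (34.36088943481445, 92.71484375), 91.5111083984375)
wide_barrel_top mask 0.76 [223. 162. 339. 242.] 4567 ((278.6094665527344, 210.08529663085938), (95.95262908935547, 107.35848999023438), 87.5844955444336)
```

View pics/w6.png

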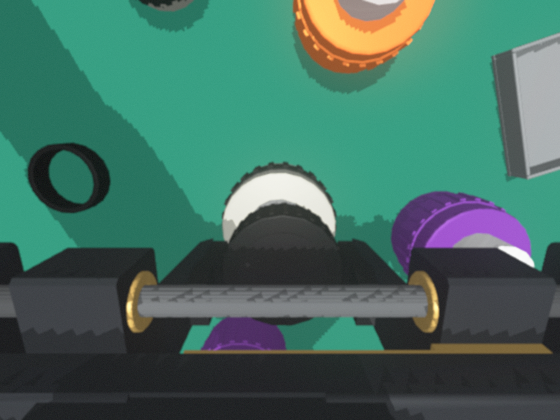

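View pics/s6.png

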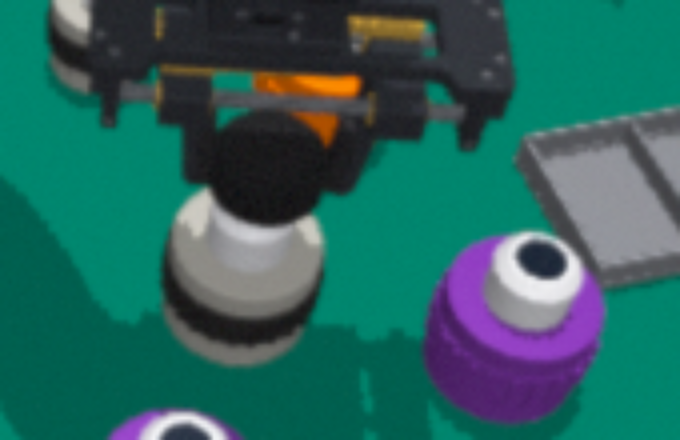

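The cap sits above the grey neck in both views, so I'll descend slowly.

```bash
python3 -m creep '[[255,0,0,0.008,0],[255,0,0,0.015,0],[255,0,0,0.02,0],[255,0,0,0.025,0],[255,0,0,0.025,0]]' ; python3 -m creep '[[255,0,0,0.003,0],[255,0,0,0.005,0],[255,0,0,0.007,0],[255,0,0,0.007,0]]';python3 - <<'E'
from h import *
wlook("w7",["wide_barrel_top"])
p=imaging.snapshot("scene"); cv2.imwrite("pics/s7.png",cv2.resize(p["image"][160:270,280:450],None,fx=4,fy=4))
E
```

```text
clock: 8.85
tool_pos: [0.649, 0.1471, 0.0851]
eef_rot: [0.208, 0.978, -0.0, -0.0]
contact_force: [-0.1, -0.1, -0.2]
opening: 0.657
clock: 9.35
tool_pos: [0.6492, 0.1471, 0.0786]
eef_rot: [0.208, 0.978, -0.0, -0.0]
contact_force: [-0.1, -0.7, -1.1]
opening: 0.659
tcp [0.6492 0.1471 0.0786] [ 2.083e-01  9.781e-01 -0.000e+00 -1.000e-04] q [-0.19  0.94 -0.19  1.54  0.25  0.68  0.65] t 9.35 F [-0.14 -0.72 -1.09] op 0.659
wide_barrel_top mask 0.81 [406. 198. 560. 269.] 5939 ((478.4575500488281, 234.64324951171875), (65.0877914428711, 154.0691375732422), 92.86662292480469)
wide_barrel_top mask 0.78 [211. 333. 271. 348.] 644 ((240.63369750976562, 343.2945251464844), (13.675925254821777, 65.25434875488281), 90.30177307128906)
wide_barrel_top mask 0.64 [211. 170. 348. 238.] 4485 ((279.4498596191406, 222.36817932128906), (102.0909194946289, 119.13188934326172), 95.8265609741211)
wide_barrel_top mask 0.59 [295.   0. 454.  68.] 7438 ((367.00079345703125, 27.00303077697754), (67.35220336914062, 162.76239013671875), 85.7763671875)
```

View pics/s7.png

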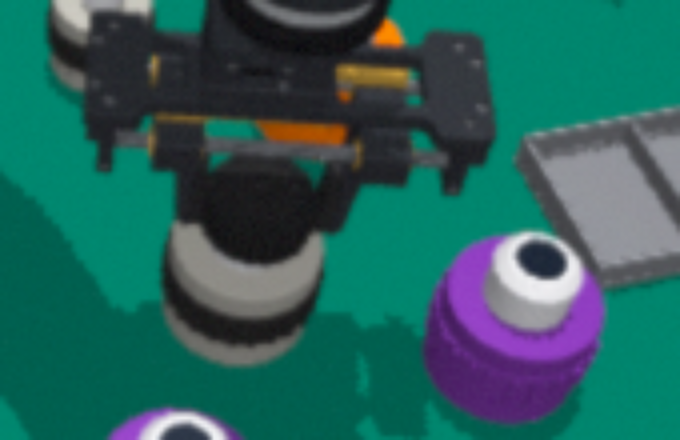

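View pics/w7.png

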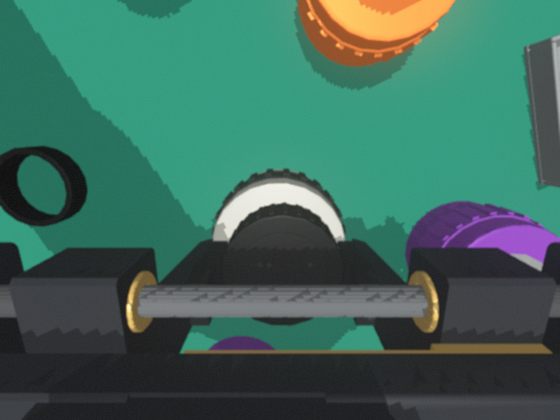

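It is around the neck with no contact force yet. I'll keep going down in small steps until it makes contact.

```bash
python3 -m creep '[[255,0,0,0.001,0],[255,0,0,0.001,0]]'; python3 -m creep '[[255,0,0,0.001,0],[255,0,0,0.0015,0],[255,0,0,0.0015,0]]'; python3 -c "
from h import *
wlook('w8',[])"
```

```text
clock: 9.8
tool_pos: [0.6495, 0.1472, 0.0778]
eef_rot: [0.208, 0.978, 0.0, 0.0]
contact_force: [0.0, 0.2, -0.5]
opening: 0.656
clock: 10.18
tool_pos: [0.6495, 0.1473, 0.0777]
eef_rot: [0.208, 0.978, 0.0, 0.0]
contact_force: [-2.7, -0.9, 8.8]
opening: 0.654
tcp [0.6495 0.1473 0.0777] [2.084e-01 9.780e-01 1.000e-04 3.000e-04] q [-0.19  0.95 -0.19  1.54  0.25  0.68  0.65] t 10.175 F [-2.75 -0.94  8.82] op 0.654
```

Contact is at TCP z 0.0777 with 9 N, and home was predicted at 0.0778. I'll release, lift and check.

```bash
python3 -m creep '[[60,0,0,-0.001,0],[30,0,0,-0.001,0],[30,0,0,-0.001,0],[30,0,0,-0.02,0],[30,0,0,-0.05,0],[30,-0.03,0,-0.09,0],[30,-0.09,0,-0.09,0],[30,-0.1,0,-0.09,0],[30,-0.1,0,-0.09,0]]'; python3 - <<'E'
from h import *
wlook("w9",["wide_cap_mid"])
p=imaging.snapshot("scene"); cv2.imwrite("pics/s9.png",cv2.resize(p["image"][160:270,280:450],None,fx=4,fy=4))
E
```

```text
clock: 11.35
tool_pos: [0.7406, 0.1061, 0.1663]
eef_rot: [0.209, 0.978, 0.0, -0.0]
contact_force: [0.1, 0.5, 0.7]
opening: 0.881
tcp [0.7406 0.1061 0.1663] [ 2.089e-01  9.779e-01  2.000e-04 -2.000e-04] q [-0.11  0.95 -0.23  1.19  0.21  1.03  0.8 ] t 11.35 F [0.09 0.47 0.75] op 0.881
wide_cap_mid pt 0.93 (280, 80) [0.6387 0.1507 0.012 ] tool [ 0.1111 -0.0009  0.1544]
wide_cap_mid mask 0.57 [240.  31. 327. 123.] 6082 ((282.8398132324219, 75.99036407470703), (83.71871948242188, 90.63614654541016), 179.06564331054688)
```

View pics/w9.png

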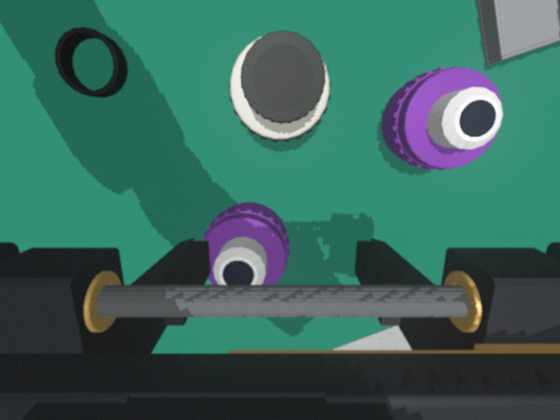

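View pics/s9.png

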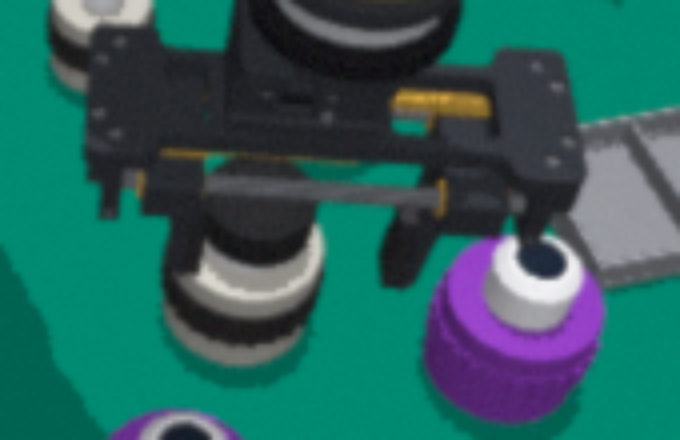

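The wide cap is on its neck and looks level at (284,75). Next is the narrow cap.

```bash
python3 -m creep '[[0,0.018,-0.05,0,0],[0,0.036,-0.1,0,0],[0,0.056,-0.155,0,0],[0,0.076,-0.21,0,0],[0,0.096,-0.265,0,0],[0,0.116,-0.32,0,0],[0,0.136,-0.375,0,0],[0,0.149,-0.411,0,0],[0,0.149,-0.411,0,0],[0,0.149,-0.411,0,0]]'; python3 - <<'E'
from h import *
wlook("w10",["narrow_cap_mid"])
E
```

```text
clock: 12.8
tool_pos: [0.438, -0.207, 0.1666]
eef_rot: [0.208, 0.978, 0.0, 0.001]
contact_force: [-0.1, -0.8, 0.1]
opening: 0.999
tcp [ 0.438  -0.207   0.1666] [2.076e-01 9.782e-01 5.000e-04 8.000e-04] q [ 0.51  0.64 -0.26  2.05  0.33  0.49  1.16] t 12.8 F [-0.14 -0.76  0.09] op 0.999
narrow_cap_mid pt 0.8 (287, 188) [ 0.4335 -0.198   0.012 ] tool [0.008  0.0062 0.1546]
narrow_cap_mid mask 0.73 [266. 170. 306. 214.] 1335 ((285.74188232421875, 190.54505920410156), (39.35224533081055, 41.39468765258789), 0.7252180576324463)
```

View pics/w10.png

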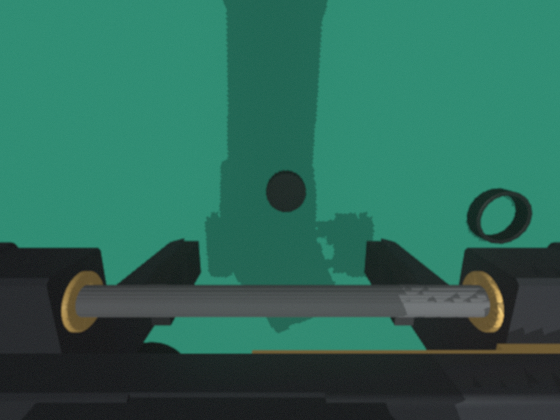

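The narrow cap is at (286,190), about (+7, +5) mm from the tool. Descending onto it.

```bash
python3 -m creep '[[0,0.007,0.005,0.05,0],[0,0.007,0.005,0.1,0],[0,0.007,0.005,0.13,0],[0,0.007,0.005,0.15,0],[0,0.007,0.005,0.16,0],[0,0.007,0.005,0.16,0],[0,0.007,0.005,0.16,0]]' ; python3 - <<'E'
from h import *
s,p,R,t=wlook("w11",["narrow_cap_mid"])
cv2.imwrite("pics/w11c.png",cv2.resize(np.clip(p["image"][180:340,200:360].astype(float)*3,0,255).astype(np.uint8),None,fx=3.5,fy=3.5))
K=p["camera_matrix"];M=np.linalg.inv(np.array(p["hand_eye"]))
for dx in (-.004,0,.004,.008):
        z=s["tool_pos"][2]-.024
        a=np.linspace(0,2*np.pi,200);P=np.c_[dx+.02*np.cos(a),.02*np.sin(a),0*a+z]
        q=(M[:3,:3]@P.T).T+M[:3,3]; uv=(K@q.T).T; uv=uv[:,:2]/uv[:,2:]
        print(dx,z,uv.min(0).round(1),uv.max(0).round(1))
E
```

```text
clock: 13.82
tool_pos: [0.4332, -0.2008, 0.0068]
eef_rot: [0.208, 0.978, 0.0, 0.001]
contact_force: [0.2, -1.0, -0.8]
opening: 0.999
tcp [ 0.4332 -0.2008  0.0068] [2.083e-01 9.781e-01 0.000e+00 6.000e-04] q [ 0.36  0.94 -0.03  2.14  0.46  0.06  1.03] t 13.825 F [ 0.2  -1.03 -0.77] op 0.999
narrow_cap_mid pt 0.86 (284, 266) [ 0.4361 -0.1997  0.012 ] tool [-0.0022  0.0021 -0.0051]
narrow_cap_mid mask 0.68 [240. 222. 323. 286.] 4423 ((282.0233154296875, 256.91290283203125), (67.42015075683594, 86.96961212158203), 88.03262329101562)
-0.004 -0.017152219134705927 [238.5 241. ] [321.6 316.3]
0 -0.017152219134705927 [238.2 232.9] [321.9 309.2]
0.004 -0.017152219134705927 [237.9 224.6] [322.2 302.1]
0.008 -0.017152219134705927 [237.6 216.2] [322.5 294.8]
```

View pics/w11c.png

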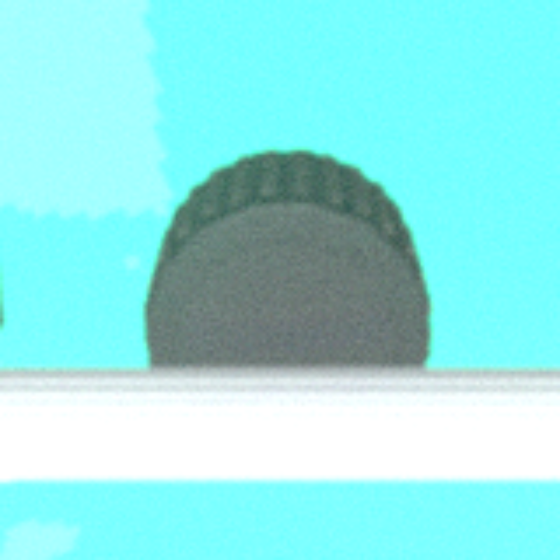

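The cap is centred to within 2 mm. I'll nudge, grip and lift.

```bash
python3 -m creep '[[100,-0.002,0,0,0],[140,-0.002,0,0,0],[255,-0.002,0,0,0],[255,-0.002,0,0,0],[255,-0.002,0,0,0],[255,-0.002,0,0,0],[255,-0.002,0,0,0]]' 20; python3 -c "
from h import *
wlook('w12',[])"
```

```text
clock: 14.85
tool_pos: [0.4345, -0.2016, 0.0062]
eef_rot: [0.208, 0.978, 0.0, -0.0]
contact_force: [0.1, 0.6, -0.6]
opening: 0.448
tcp [ 0.4345 -0.2016  0.0062] [ 0.2084  0.9781  0.     -0.    ] q [ 0.36  0.94 -0.04  2.14  0.46  0.07  1.03] t 14.85 F [ 0.11  0.63 -0.64] op 0.448
```

```bash
python3 -m creep '[[255,0,0,-0.03,0],[255,0,0,-0.08,0],[255,0,0.02,-0.13,0],[255,0.005,0.07,-0.155,0],[255,0.01,0.13,-0.155,0],[255,0.015,0.19,-0.155,0],[255,0.02,0.25,-0.155,0],[255,0.024,0.3,-0.155,0],[255,0.024,0.317,-0.155,0],[255,0.024,0.317,-0.155,0]]' ;python3 -m creep '[[255,0,0,0,0],[255,0,0,0,0]]'; python3 - <<'E'
from h import *
s,p,R,t=wlook("w13",["narrow_barrel_top"])
E
```

```text
clock: 16.15
tool_pos: [0.5417, 0.098, 0.161]
eef_rot: [0.208, 0.978, -0.0, -0.0]
contact_force: [-0.6, -0.2, -0.2]
opening: 0.444
clock: 16.4
tool_pos: [0.5414, 0.0953, 0.1611]
eef_rot: [0.21, 0.978, -0.001, -0.0]
contact_force: [-0.2, 0.5, 0.1]
opening: 0.446
tcp [0.5414 0.0953 0.1611] [ 2.098e-01  9.777e-01 -8.000e-04 -3.000e-04] q [-0.13  0.7  -0.21  1.87  0.25  0.6   0.65] t 16.4 F [-0.2   0.52  0.13] op 0.446
narrow_barrel_top pt 0.61 (293, 74) [0.4501 0.1452 0.085 ] tool [0.1037 0.0082 0.0762]
narrow_barrel_top mask 0.68 [249.  41. 330. 126.] 4984 ((288.93585205078125, 80.64191436767578), (75.80191040039062, 81.93667602539062), 2.1573240756988525)
```

View pics/w13.png

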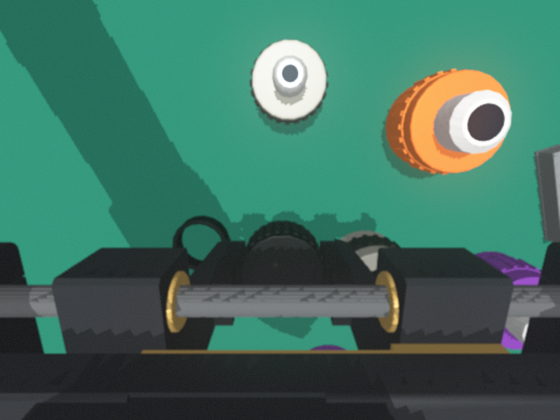

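The narrow barrel's disc is at (290,73). I'll fit it precisely and check the held cap.

```bash
python3 - <<'E'
from h import *
disc("w14",(245,36,335,125),(.085,.055))
s=telemetry.get_state();p=imaging.snapshot("wrist")
cv2.imwrite("pics/w14c.png",cv2.resize(np.clip(p["image"][180:340,200:360].astype(float)*3,0,255).astype(np.uint8),None,fx=3.5,fy=3.5))
K=p["camera_matrix"];M=np.linalg.inv(np.array(p["hand_eye"]))
for dx in (-.004,0,.004):
        z=.0063-.024
        a=np.linspace(0,2*np.pi,200);P=np.c_[dx+.02*np.cos(a),.02*np.sin(a),0*a+z]
        q=(M[:3,:3]@P.T).T+M[:3,3]; uv=(K@q.T).T; uv=uv[:,:2]/uv[:,2:]
        print(dx,z,uv.min(0).round(1),uv.max(0).round(1))
E
```

```text
[0.5417 0.0965 0.1612] 16.55
4615.0 (287.3, 78.9) [74.8 80.3] [(array([0.1002, 0.0045, 0.0763]), array([0.4521, 0.1416, 0.085 ])), (array([0.1048, 0.005 , 0.1063]), array([0.448 , 0.1439, 0.055 ]))]
201.5 (287.9, 73.3) [16.  17.3] [(array([0.1038, 0.0049, 0.0763]), array([0.4489, 0.1435, 0.085 ])), (array([0.109 , 0.0055, 0.1063]), array([0.4445, 0.146 , 0.055 ]))]
-0.004 -0.0177 [238.3 241.5] [321.8 317. ]
0 -0.0177 [238.  233.3] [322.1 309.9]
0.004 -0.0177 [237.7 225. ] [322.4 302.7]
```

View pics/w14c.png

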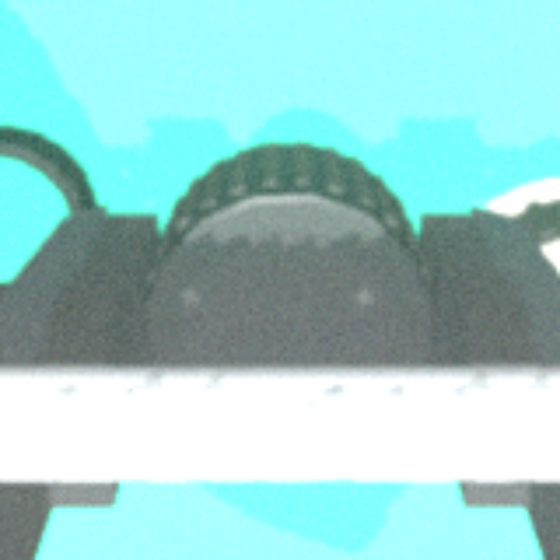

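```bash
python3 -m creep '[[255,0.045,0.003,0,0],[255,0.09,0.005,0,0],[255,0.105,0.005,0.02,0],[255,0.105,0.005,0.04,0],[255,0.105,0.005,0.055,0],[255,0.105,0.005,0.055,0],[255,0.105,0.005,0.055,0]]' ; python3 - <<'E'
from h import *
wlook("w15",[])
p=imaging.snapshot("scene"); cv2.imwrite("pics/s15.png",cv2.resize(p["image"][110:220,230:400],None,fx=4,fy=4))
E
```

```text
clock: 17.52
tool_pos: [0.4483, 0.1451, 0.1067]
eef_rot: [0.208, 0.978, 0.0, 0.0]
contact_force: [-0.2, 0.2, -0.6]
opening: 0.445
tcp [0.4483 0.1451 0.1067] [2.084e-01 9.780e-01 2.000e-04 3.000e-04] q [-0.34  0.73 -0.12  2.14  0.28  0.29  0.45] t 17.525 F [-0.16  0.18 -0.6 ] op 0.445
```

View pics/w15.png

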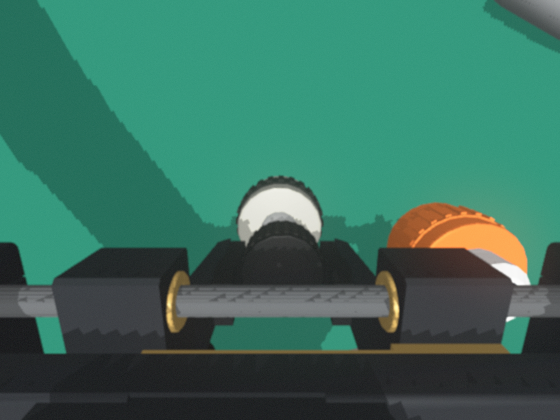

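View pics/s15.png

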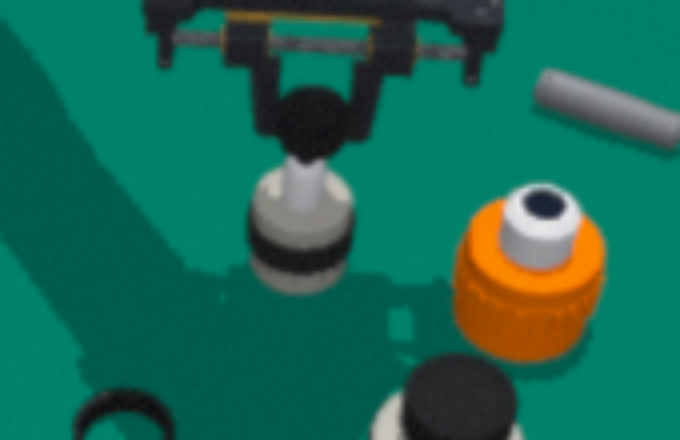

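It is aligned above the narrow neck. Descending.

```bash
python3 -m creep '[[255,0,0,0.008,0],[255,0,0,0.015,0],[255,0,0,0.022,0],[255,0,0,0.028,0],[255,0,0,0.028,0]]' ; python3 -m creep '[[255,0,0,0.003,0],[255,0,0,0.005,0],[255,0,0,0.0065,0],[255,0,0,0.0065,0]]';python3 - <<'E'
from h import *
wlook("w16",[])
p=imaging.snapshot("scene"); cv2.imwrite("pics/s16.png",cv2.resize(p["image"][110:220,230:400],None,fx=4,fy=4))
E
```

```text
clock: 18.25
tool_pos: [0.4477, 0.145, 0.0776]
eef_rot: [0.208, 0.978, -0.0, -0.0]
contact_force: [-0.4, 0.6, 0.1]
opening: 0.447
clock: 18.75
tool_pos: [0.448, 0.145, 0.0717]
eef_rot: [0.208, 0.978, 0.0, -0.0]
contact_force: [-0.1, 0.2, -0.1]
opening: 0.445
tcp [0.448  0.145  0.0717] [ 0.2083  0.9781  0.     -0.    ] q [-0.36  0.8  -0.08  2.15  0.3   0.19  0.44] t 18.75 F [-0.14  0.24 -0.08] op 0.445
```

View pics/s16.png

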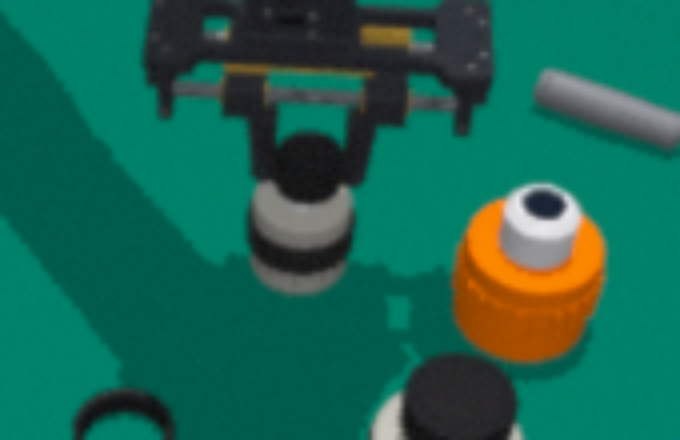

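View pics/w16.png

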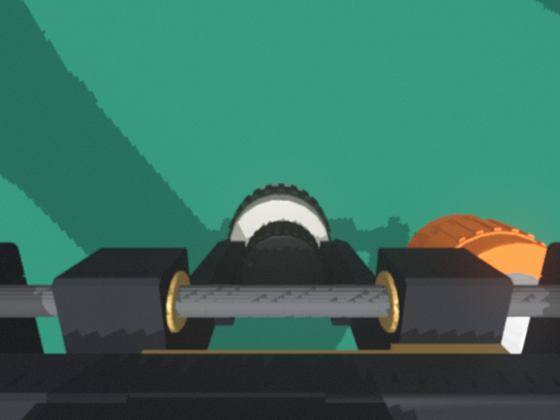

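```bash
python3 -m creep '[[255,0,0,0.0005,0],[255,0,0,0.001,0],[255,0,0,0.001,0]]'; python3 -m creep '[[255,0,0,0.0005,0],[255,0,0,0.0005,0]]'
```

```text
clock: 19.23
tool_pos: [0.4481, 0.1451, 0.0711]
eef_rot: [0.208, 0.978, 0.0, 0.0]
contact_force: [-0.4, -0.5, 4.6]
opening: 0.443
clock: 19.48
tool_pos: [0.4481, 0.1451, 0.071]
eef_rot: [0.208, 0.978, 0.0, 0.0]
contact_force: [-1.4, -0.4, 10.5]
opening: 0.445
```

Contact is at TCP z 0.0711, and 0.0713 was predicted. I'll release and back off.

```bash
python3 -m creep '[[110,0,0,-0.001,0],[60,0,0,-0.001,0],[60,0,0,-0.001,0],[60,0,0,-0.001,0],[60,0,0,-0.02,0],[60,0,0,-0.06,0],[60,-0.03,0,-0.1,0],[60,-0.09,0,-0.11,0],[60,-0.1,0,-0.11,0],[60,-0.1,0,-0.11,0]]'; python3 - <<'E'
from h import *
wlook("w17",["narrow_cap_mid"])
p=imaging.snapshot("scene"); cv2.imwrite("pics/s17.png",cv2.resize(p["image"][110:270,230:450],None,fx=3.5,fy=3.5))
E
```

```text
clock: 20.72
tool_pos: [0.5389, 0.1038, 0.1796]
eef_rot: [0.209, 0.978, -0.0, -0.001]
contact_force: [-0.8, -0.5, -0.5]
opening: 0.765
tcp [0.5389 0.1038 0.1796] [ 2.090e-01  9.779e-01 -2.000e-04 -6.000e-04] q [-0.13  0.68 -0.24  1.85  0.25  0.64  0.63] t 20.725 F [-0.83 -0.46 -0.54] op 0.765
narrow_cap_mid pt 0.81 (284, 86) [0.4415 0.1507 0.012 ] tool [0.1079 0.0031 0.1677]
narrow_cap_mid mask 0.87 [256.  56. 310. 112.] 2574 ((283.0806884765625, 83.70211029052734), (53.63949203491211, 59.30756378173828), 2.130817174911499)
narrow_cap_mid mask 0.22 [244.  55. 319. 133.] 1767 ((281.5869445800781, 90.01844024658203), (65.75418090820312, 73.70462799072266), 6.76706075668335)
narrow_cap_mid mask 0.18 [318. 229. 399. 283.] 1681 ((353.712158203125, 259.1431579589844), (53.29661560058594, 76.77177429199219), 82.44309997558594)
narrow_cap_mid mask 0.18 [345. 280. 385. 332.] 312 ((367.02044677734375, 324.8832702636719), (11.272671699523926, 35.43152618408203), 108.50382995605469)
```

View pics/w17.png

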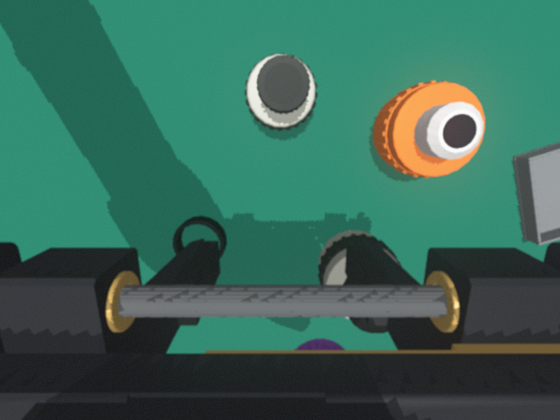

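View pics/s17.png

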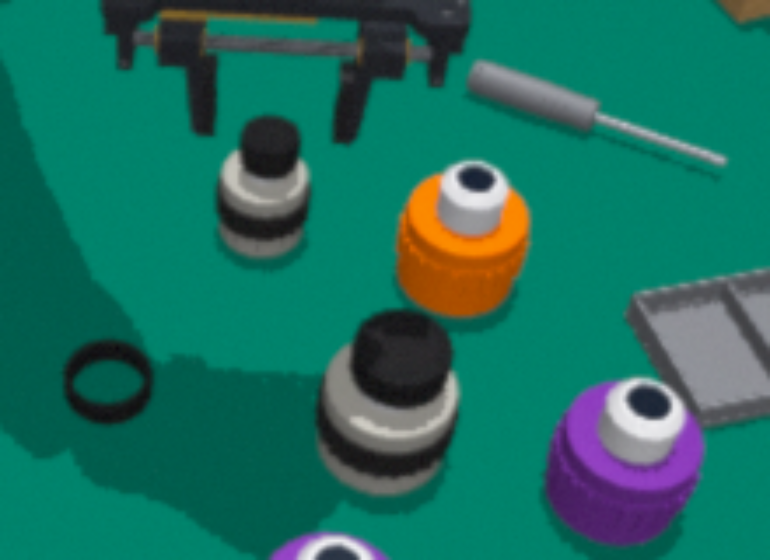

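Both caps are on. As a last check, I'll compare each cap's silhouette with the home pose in the scene and top views.

```bash
python3 - <<'E'
from h import *
from scipy.optimize import minimize
C={"wide_cap_mid":(.029,.072,.6495,.147),"narrow_cap_mid":(.020,.065,.448,.145)}
def sil(p,r,zl,x,y,tilt=(0,0)):
    a=np.linspace(0,2*np.pi,120);P=np.r_[np.c_[r*np.cos(a),r*np.sin(a),0*a-.012],np.c_[r*np.cos(a),r*np.sin(a),0*a+.012]]
    P=P@Ro.from_euler("xy",tilt).as_matrix().T+[x,y,zl+.012]
    q=P@p["R"].T+p["t"]; uv=q@np.array(p["camera_matrix"]).T; uv=uv[:,:2]/uv[:,2:]
    return cv2.convexHull(np.round(uv*16).astype(np.int32))
for n in ("scene","top"):
    p=imaging.snapshot(n); im=cv2.resize(p["image"],None,fx=1,fy=1).copy(); big=cv2.resize(im,None,fx=4,fy=4,interpolation=cv2.INTER_CUBIC)
    for t,(r,zl,x,y) in C.items():
        for d in imaging.trace(p,t)[:2]:
            m=d["pixels"]
            best=[]
            for dz in (-.004,0,.004,.008,.012):
                b=(0,)
                for dx in np.arange(-.008,.0081,.001):
                    for dy in np.arange(-.008,.0081,.001):
                        k=np.zeros(m.shape,np.uint8); cv2.fillPoly(k,[sil(p,r,zl+dz,x+dx,y+dy)],1,shift=4)
                        k=k>0; i=(k&m).sum()/(k|m).sum()
                        if i>b[0]: b=(round(i,3),round(dx,3),round(dy,3))
                best.append((dz,b))
            print(n,t,round(d["score"],2),np.round(d["rect"]),best)
        cv2.polylines(big,[sil(p,r,zl,x,y)*4],True,(0,255,255),1,shift=4)
    cv2.imwrite(f"pics/f_{n}.png",big[440:1080,920:1700] if n=="scene" else big[560:1240,600:1300])
E
```

```text
scene wide_cap_mid 0.82 [330. 201. 358. 224.] [(-0.004, (np.float64(0.82), np.float64(-0.002), np.float64(0.0))), (0, (np.float64(0.811), np.float64(0.0), np.float64(-0.001))), (0.004, (np.float64(0.804), np.float64(0.003), np.float64(-0.001))), (0.008, (np.float64(0.793), np.float64(0.008), np.float64(-0.004))), (0.012, (np.float64(0.783), np.float64(0.006), np.float64(-0.003)))]
scene narrow_cap_mid 0.74 [297. 143. 312. 160.] [(-0.004, (np.float64(0.898), np.float64(-0.005), np.float64(0.002))), (0, (np.float64(0.887), np.float64(0.003), np.float64(-0.002))), (0.004, (np.float64(0.881), np.float64(0.003), np.float64(-0.002))), (0.008, (np.float64(0.869), np.float64(0.007), np.float64(-0.004))), (0.012, (np.float64(0.809), np.float64(0.008), np.float64(-0.005)))]
scene narrow_cap_mid 0.26 [289. 160. 320. 182.] [(-0.004, (np.float64(0.118), np.float64(0.008), np.float64(-0.008))), (0, (np.float64(0.085), np.float64(0.008), np.float64(-0.008))), (0.004, (np.float64(0.056), np.float64(0.008), np.float64(-0.008))), (0.008, (np.float64(0.032), np.float64(0.008), np.float64(-0.008))), (0.012, (np.float64(0.007), np.float64(0.008), np.float64(-0.008)))]
```

View pics/f_scene.png

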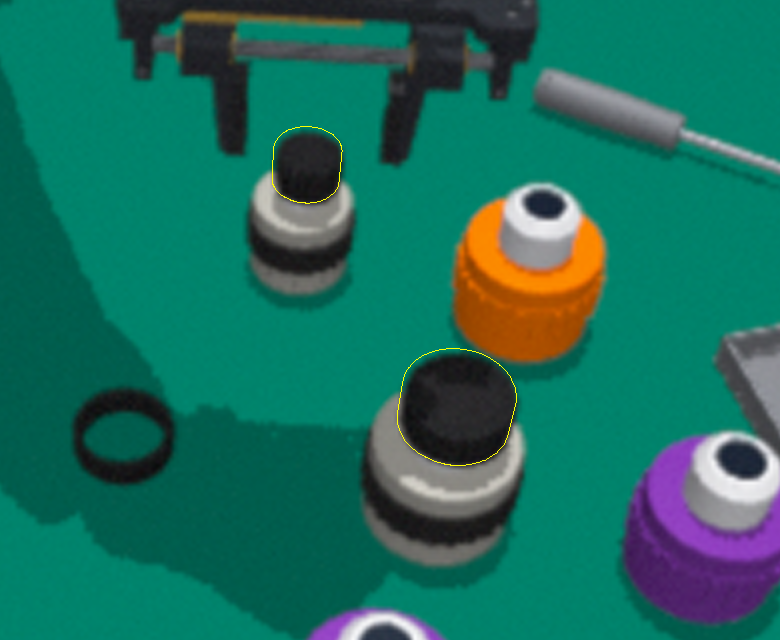

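```bash
python3 -c "
from h import *
print(r.finish_job(), telemetry.get_state()['clock'])"
```

```text
the job is handed in; nothing more can be done
the job is handed in; nothing more can be done
```

I put the wide cap on the wide grey barrel, then the narrow cap on the narrow grey barrel, and let go of both. The job went in at about 21 s of robot time, with the gripper clear of everything; no verdict came back.

- **Seating:** each cap went over its neck without jamming. It met firm contact at the height worked out for fully home: wide at tool height 77.7 mm (77.8 expected), narrow at 71.1 mm (71.3 expected). The push was about 9–10 N, well under the limits.
- **Last pictures:** in the wrist and scene pictures taken after each release, the caps looked level and the barrels were upright. The capped barrels were where I had measured them. The home outlines drawn on the scene picture matched both caps to within about 2 mm.
- **What was less sure:**
  - The wide cap sits roughly 1–2 mm off centre on its neck, which the loose fit allows.
  - The outline match hardly changes over a few mm of height, so the contact heights are the stronger evidence that the caps are home.
  - In the last top view the networks found neither cap, so that view gave no check.

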